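Shut and fasten the specimen-vial case

ROBOT

A 6-joint arm with a two-finger parallel gripper is mounted at the origin on the work surface. World frame = base frame: x ahead of the robot, y to its left, z up, the work surface at z = 0. Lengths are in m, angles in degrees, forces in N, time in s.
With the tool pointing down it reaches from about 0.3 to 0.75 m from the base axis. Payload 8.5 kg.
Tool frame: the origin (TCP) lies on the centre line of the jaws, within the pads' length; the fingertips stand 25 mm ahead of it and the grasp point (between the pads) lies 6 mm ahead of it; z points along the fingers, y is the line along which they close (so a half turn about z gives the same grasp; the last joint's range is limited). The gripper opens to 85 mm and grips with 20 to 120 N. Pads are 22 mm wide; open, the fingers measure 114 mm over their backs; the gripper's body (76 mm by 85 mm) begins 54 mm behind the grasp point. The pads swing forward as they close: fully open they stand 13 mm farther back than shut.
Start: joints at [-77.195, 21.807, 74.336, -0, 83.858, -12.336], TCP at [0.234, -0.498, 0.256] pointing down, gripper open.
Joint ranges: [-178.18, 178.18], [-50.72, 133.34], [12.68, 142.11], [-81.47, 261.47], [9.98, 163.14], [-165.26, 165.26]. Speed limits (degrees/s): [136.94, 136.94, 180, 180, 180, 180].

INTERFACE

Orientations are given as a 3x3 rotation matrix whose columns are the frame's x, y, z axes.
In Python, from rig import telemetry, optics, env gives the robot as it stands.
- The arm moves only by the tool send_rows, never from a script. Its argument "deltas" is a list that holds one entry, the list of rows, each a list of 7 numbers: the shift along the tool's x, y, z in m, then the turn, a rotation vector about the tool's x, y, z in rad, then the opening, from -1 (shut) to 1 (fully open), so that 0 is half open. In form: [[[x, y, z, ax, ay, az, grip], ...]]. A call has 1 to 12 rows; each row shifts and turns the commanded pose from where the row before left it, along the tool's axes as they then stand; what a row does not reach is not made up. A row lasts 1/8 s, in which the tool goes at most 62.5 mm and 10.7 degrees, less where a joint would pass 70% of its speed; a pose out of reach is approached as far as the arm can. A call is refused whole if a number of a shift passes 0.0625 or a number of a turn 0.188, either way. A call with a gripper value outside its range is refused whole. The fingers move at their own pace and stop on an object; "squeeze" is the grip in N (left out, the last holds). Time passes only in rows, so rows that do not move let the fingers close. It gives the time, the measured TCP pose, the force, the opening and the grip force at its end, in the units of the state.
- telemetry.observe(): the state, without advancing time (a new reading comes with each control period).
- optics.get_image(name): name is "side" or "top"; returns a dict with "image" (420x560x3 uint8, red, green, blue), "range_z" (420x560 float32, m along the optical axis (not along the pixel's ray), 0 where there is no reading), "K" (3x3 intrinsics, pixels), "rvec" (rotation vector, rad) and "tvec" (3), from world to camera coordinates, as OpenCV has them. Camera axes: x right, y down, z forward; pixel columns grow to the right and rows downward; lengths in m; the calibration is good to about 2 mm. A picture is of the moment at which its call begins.
- env.close_job(): hands the job in; it is judged then, once.
The state is a dict: "time_s": time; "q": joint angles; "qvel": joint speeds; "joint_efforts": joint torques, N m; "position": TCP position; "tool_rot": TCP orientation; "ft_force": force on the tool from outside, world axes, zero at the start; "wrist_torque": the same for the moment, N m; "grip_width": finger opening in m; "gripper_force": force on a finger pad.
Only numpy, scipy, OpenCV 4.12 (cv2) and the standard library are available. Lean on these libraries where they do the work, as an engineer would, in place of code of your own. Each camera call takes 0.05 s, during which the arm holds its last target. There are 200 camera calls.

TASK

The open vial case on the bench is packed: with the fingertips push its lid over and down until it is fully shut, without slamming it, then fold down both blue latches on its front until they lie flat against the case. Do it all by pushing, with nothing picked up: the case stays standing where it is, the latches stay unfolded until the lid is down, and the jars and the dish beside it are left alone.

Things in the scene. Friction and masses are not known exactly. Their poses are not given: they have to be found in the camera images.
- case: Grey plastic case of glass vials in black foam, loose on the bench, about 1.3 to 2 kg. Shut: 170 mm deep (x), 270 wide (y), 82 high (base 56, lid 26). Origin: centre of the underside, z up. Its front faces its own -x (the robot); the lid's hinge is on the rear (+x) rim. A folded black handle on the front stands out 17 mm, at y = -50 to 50 mm, lower than 41 mm.
- lid_hinge (a point): Middle of the lid's hinge line: case frame (85, 0, 56) mm. The lid turns about the case's y axis through this point.
- lid_front (a point): Middle of the lid's front edge on its flat outer face (170 x 270 mm); moves with the lid and has its axes: z is the outer face's normal (up when shut, rearward when the lid stands up), -x points along the lid away from the hinge. Shut, it lies 170 mm in front of the hinge line and 26 mm higher.
- lid (a joint): Lid angle in rad: 0 shut, 1.57 standing straight up, stop at 1.85 (leaning back, away from the robot). It starts at about 1.45 to 1.75. The hinge is stiff: the lid stays wherever it is left and takes about 1 to 4 N of push at 135 mm from the hinge line.
- latch_left_hinge (a point): Hinge of the left latch (case +y side, y = +85 mm), on the lid's front wall, 5 mm in front of it; with the lid shut it is 68 mm above the bench. It moves with the lid and has the lid's axes.
- latch_right_hinge (a point): The same for the right latch (case y = -85 mm).
- latch_left (a joint): Left latch angle in rad: 0 home (hanging flat against the case front, lid shut), 1.57 straight out from the lid's front, stop 2.3; starts at 1.4 to 2.1. Blue tab 36 mm long from its hinge, 34 wide (y), 5 thick; its outer face lies 2.5 mm in front of the hinge line when home. Stiff: 1 to 2 N near the free end; stays where it is left.
- latch_right (a joint): Right latch angle, the same.
- jar_blue: Bystander: greenish glass specimen jar with a blue lid, 64 mm across, 82 mm high; origin at the centre of its underside.
- jar_red: Bystander: amber glass specimen jar with a red lid, 64 mm across, 82 mm high; origin at the centre of its underside.
- petri: Bystander: covered glass Petri dish, 90 mm across, 16 mm high; origin at the centre of its underside.

How it is judged (in metres and radians):
On the way:
1. the lid is shut, both latches still unfolded (value of joint lid below 0.04 rad and value of joint each of latch_left, latch_right above 0.5 rad), for 0.2 s.
At the end, for the whole second after the job is handed in: The lid is shut (within 0.04 rad) and both latches are folded home (within 0.15 rad); the case stands flat and at rest within 40 mm of where it was; the jars and the dish are upright and within 15 mm of where they were (value of joint lid below 0.04 rad and value of joint each of latch_left, latch_right below 0.15 rad and distance of case from where it was at the start of the episode below 0.04 m and height (world z) of case below 0.006 m and angle between case's own z axis and vertical below 0.05 rad and linear speed of case below 0.01 m/s and not (distance of jar_blue from where it was at the start of the episode above 0.015 m) and not (distance of jar_red from where it was at the start of the episode above 0.015 m) and not (distance of petri from where it was at the start of the episode above 0.015 m) and not (angle between jar_blue's own z axis and vertical above 0.2 rad) and not (angle between jar_red's own z axis and vertical above 0.2 rad) and not (angle between petri's own z axis and vertical above 0.2 rad)); the robot touches nothing.
It fails at once if the lid is slammed (faster than 2 rad/s over the last 0.3 rad) (value of joint lid below 0.3 rad and velocity of joint lid below -2 rad/s).
It fails at once if a latch is folded before the lid is down (value of joint lid above 0.04 rad and value of joint any of latch_left, latch_right below 0.5 rad).
It fails at once if the case is lifted or tipped (height (world z) of case above 0.012 m or angle between case's own z axis and vertical above 0.1 rad).
It fails at once if the case is shoved more than 40 mm away (distance of case from where it was at the start of the episode above 0.04 m).
It fails at once if a jar or the dish is moved more than 15 mm, tipped or picked up (distance of any of jar_blue, jar_red, petri from where it was at the start of the episode above 0.015 m or angle between any of jar_blue, jar_red, petri's own z axis and vertical above 0.2 rad).
It also fails if it takes over 51 s, if anything falls off the work surface, if the arm or the gripper's body presses on something with over 40 N, if the wrist force passes 120 N, or if a joint passes its speed limit or range.

## Working session

There is one attempt and no reset: what is moved stays moved. The work goes in short steps, Python scripts to look and compute and a tool call to move; the robot and the scene stay as the last step left them, time stands still between calls to the robot, and variables do not carry over. Pictures are saved under pics/ and viewed, at most 10 in all, crops included, and the job is handed in when it is done.

Besides the shell and the picture viewer there is one more tool, called after "Emit:" as a command line: name --argument value ..., lists and objects as JSON in quotes. send_rows: Moves the arm, as the interface text tells. Its arguments: {"type":"object","properties":{"deltas":{"type":"array"},"squeeze":{"type":"number"}},"required":["deltas"]}

```bash
mkdir -p pics; ls
cat > h.py <<'E'
import numpy as np, cv2
from rig import telemetry, optics, env
def grab(n,f=None):
    d=optics.get_image(n)
    if f: cv2.imwrite('pics/'+f,d['image'][:,:,::-1])
    R=cv2.Rodrigues(np.array(d['rvec'],float))[0]; t=np.array(d['tvec'],float).ravel()
    v,u=np.mgrid[:420,:560]; z=d['range_z']; K=np.array(d['K'])
    P=np.stack([(u-K[0,2])/K[0,0]*z,(v-K[1,2])/K[1,1]*z,z],-1)
    W=(P-t)@R; W[z==0]=np.nan
    return d,W
E
python3 - <<'E'
from h import *
for n in('side','top'):
    d,W=grab(n,n+'0.png'); np.savez(n+'0.npz',im=d['image'],W=W)
s=telemetry.observe(); print(s['time_s'],s['position'],s['tool_rot'],s['ft_force'],s['grip_width'])
E
```

```text
pics
0.1 [ 0.23361878 -0.49768029  0.25577421] [[ 9.05242900e-01  4.24894340e-01 -3.03579276e-04]
 [ 4.24894372e-01 -9.05242079e-01  1.24550679e-03]
 [ 2.54396051e-04 -1.25647531e-03 -9.99999178e-01]] [0.53072419 0.84303567 0.25246359] 0.08557115383623948
```

View pics/side0.png

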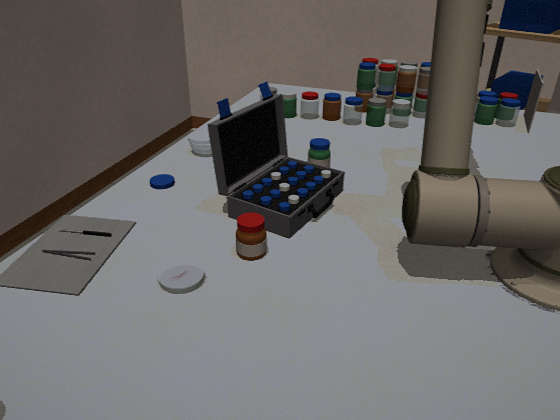

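View pics/top0.png

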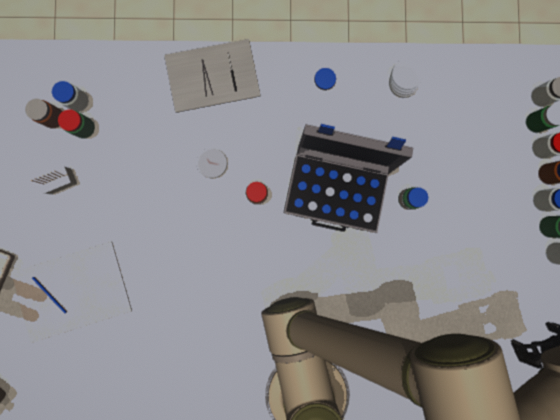

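The side view shows the open case at about (285,175). In the top view, its base front edge runs from (286,212) to (379,231), the lid is behind it, and the blue latches are at (327,129) and (397,143). Red jar (257,192), blue jar (416,197) and dish (213,163) stand to the sides. Next I fit the poses.

Run:
```python
from h import *
T=np.load('top0.npz');W=T['W'];im=T['im'].astype(int)
g=lambda u,v:np.round(np.nanmedian(W[v-1:v+2,u-1:u+2].reshape(-1,3),0),3)
for n,u,v in[('red',257,192),('blue',418,197),('petri',213,163),('lat L',327,129),('latR',397,143),('base',330,190),('bench',250,260)]:print(n,g(u,v))
# base rim points
sub=W[150:240,280:400].reshape(-1,3)
m=(sub[:,2]>.047)&(sub[:,2]<.066)
r=cv2.minAreaRect(sub[m,:2].astype(np.float32)*1000);print('rim',r,cv2.boxPoints(r).round())
hi=W[115:180,280:420].reshape(-1,3); hi=hi[(hi[:,2]>.15)]
r=cv2.minAreaRect(hi[:,:2].astype(np.float32)*1000);print('hi',r,cv2.boxPoints(r).round(),hi[:,2].max())
for nm in('top','side'):
    T=np.load(nm+'0.npz');W=T['W'];im=T['im'].astype(int)
    b=(im[...,2]>im[...,0]+40)&(im[...,2]>im[...,1]+25)&(W[...,2]>.17)&(W[...,0]<.9)&(W[...,0]>.4)&(abs(W[...,1])<.35)
    n,l,s,c=cv2.connectedComponentsWithStats(b.astype(np.uint8))
    for i in range(1,n):
        if s[i,4]>20:
            p=W[l==i]; print(nm,c[i].round(),s[i,4],p.min(0).round(3),p.max(0).round(3),p.mean(0).round(3))
```

```text
red [0.578 0.143 0.081]
blue [ 0.565 -0.305  0.082]
petri [0.67  0.274 0.015]
lat L [ 0.712 -0.026  0.255]
latR [ 0.681 -0.192  0.248]
base [ 0.586 -0.063  0.06 ]
bench [0.385 0.165 0.   ]
rim ((587.10791015625, -83.24195861816406), (272.6672668457031, 194.95782470703125), 77.96049499511719) [[ 463. -196.]
 [ 654. -237.]
 [ 711.   30.]
 [ 520.   70.]]
hi ((690.9431762695312, -105.87025451660156), (269.89129638671875, 39.314727783203125), 77.85395050048828) [[ 643. -234.]
 [ 682. -242.]
 [ 739.   22.]
 [ 700.   30.]] 0.26640805872960704
top [327. 126.] 44 [ 0.712 -0.041  0.258] [ 0.723 -0.01   0.266] [ 0.717 -0.025  0.263]
top [396. 142.] 141 [ 0.671 -0.208  0.233] [ 0.694 -0.175  0.263] [ 0.682 -0.191  0.251]
side [265.  90.] 122 [ 0.67  -0.205  0.228] [ 0.692 -0.167  0.26 ] [ 0.68  -0.187  0.244]
side [223. 107.] 162 [ 0.706 -0.039  0.228] [ 0.723 -0.005  0.263] [ 0.713 -0.021  0.246]
```

Emit:
send_rows --deltas '[[[0,0,-0.03,0,0,0.162,-1],[0,0,-0.03,0,0,0.162,-1],[0,0,-0.03,0,0,0.162,-1],[0,0,-0.03,0,0,0.162,-1]]]'

```text
time_s: 0.6
position: [0.2336, -0.4977, 0.377]
tool_rot: [[0.977, -0.213, -0.0], [-0.213, -0.977, 0.001], [-0.0, -0.001, -1.0]]
ft_force: [0.2, -0.1, -1.1]
grip_width: 0.0124
gripper_force: 0.0
```

```bash
cat >> h.py <<'E'
C0=np.array([.5746,-.0808,0]);th=-.2101
Rc=np.array([[np.cos(th),-np.sin(th),0],[np.sin(th),np.cos(th),0],[0,0,1]])
def st():
    s=telemetry.observe(); p=np.array(s['position']);R=np.array(s['tool_rot'])
    print('t',s['time_s'],'case-frame tcp',((p-C0)@Rc*1000).round(1),'tip',((p+.025*R[:,2]-C0)@Rc*1000).round(1),'F',(np.array(s['ft_force'])@Rc).round(1),'w',s['grip_width']);print((Rc.T@R).round(3),np.round(s['q'],1))
E
python3 - <<'E'
from h import *
st()
for nm in('top','side'):
    W=np.load(nm+'0.npz')['W'].reshape(-1,3); Q=(W-C0)@Rc*1000
    for lo,hi in((80,110),(120,150),(160,190),(195,212),(212,220),(220,230)):
        q=Q[(Q[:,2]>lo)&(Q[:,2]<hi)&(abs(Q[:,1])<60)&(Q[:,0]>50)&(Q[:,0]<180)]
        if len(q): print(nm,lo,hi,len(q),np.percentile(q[:,0],[0,10,50,90,100]).round(1))
E
```

```text
t 0.6 case-frame tcp [-246.5 -478.9  377. ] tip [-246.5 -478.8  352. ] F [ 0.2 -0.  -1.1] w 0.012407336513186986
[[ 1.    -0.004 -0.   ]
 [-0.004 -1.     0.001]
 [-0.    -0.001 -1.   ]] [-77.2  18.8  59.4   0.  101.8  25.1]
top 80 110 157 [109.4 110.4 112.  113.6 114.8]
top 120 150 178 [113.8 115.  116.7 118.2 119.5]
top 160 190 55 [118.4 118.9 120.  120.7 120.8]
top 212 220 22 [108.1 108.8 124.4 132.6 133.1]
top 220 230 490 [107.2 109.4 119.8 130.5 133.6]
side 80 110 334 [108.3 110.3 112.6 114.6 116.3]
side 120 150 345 [113.1 115.  117.3 119.3 122.7]
side 160 190 369 [117.8 119.8 121.9 124.3 126.6]
side 195 212 177 [120.7 123.4 125.1 126.9 129. ]
side 212 220 22 [107.7 107.9 109.9 132.8 133.2]
side 220 230 154 [104.4 107.8 115.4 127.1 132.4]
```

Emit:
send_rows --deltas '[[[0.0375,-0.0435,0,0,0,0,-1],[0.0375,-0.0435,0,0,0,0,-1],[0.0375,-0.0435,0,0,0,0,-1],[0.0375,-0.0435,0,0,0,0,-1],[0.0375,-0.0435,0,0,0,0,-1],[0.0375,-0.0435,0,0,0,0,-1],[0.0375,-0.0435,0,0,0,0,-1],[0.0375,-0.0435,0,0,0,0,-1],[0.0375,-0.0435,0,0,0,0,-1],[0.0375,-0.0435,0,0,0,0,-1],[0.0375,-0.0435,0,0,0,0,-1],[0,0,0,0,0,0,-1]]]'

```text
time_s: 2.1
position: [0.7355, -0.1118, 0.3662]
tool_rot: [[0.979, -0.203, -0.013], [-0.203, -0.979, 0.005], [-0.014, -0.002, -1.0]]
ft_force: [0.1, -0.3, -1.0]
grip_width: -0.0
gripper_force: 0.0
```

Run:
```python
from h import *
st()
```

```text
t 2.1 case-frame tcp [163.8   3.2 366.2] tip [163.5   3.3 341.2] F [ 0.1 -0.3 -1. ] w -4.4382065144837986e-05
[[ 1.     0.005 -0.014]
 [ 0.005 -1.     0.002]
 [-0.014 -0.002 -1.   ]] [-17.7  45.7  13.1   0.  122.   84. ]
```

Emit:
send_rows --deltas '[[[0,0,0.03,0,0,0,-1],[0,0,0.03,0,0,0,-1],[0,0,0.03,0,0,0,-1],[0,0,0.03,0,0,0,-1],[0,0,0.03,0,0,0,-1],[0,0,0,0,0,0,-1]]]'

```text
time_s: 2.85
position: [0.7337, -0.1159, 0.2236]
tool_rot: [[0.978, -0.209, -0.001], [-0.209, -0.978, 0.0], [-0.001, -0.0, -1.0]]
ft_force: [-0.3, -0.1, -0.2]
grip_width: -0.0001
gripper_force: 0.0
```

Run:
```python
from h import *
st()
d,W=grab('side','s1.png')
cv2.imwrite('pics/s1.png',cv2.resize(d['image'][50:250,150:400,::-1],None,fx=3,fy=3))
```

```text
t 2.85 case-frame tcp [162.9  -1.1 223.6] tip [162.9  -1.1 198.6] F [-0.2 -0.1 -0.2] w -7.722589351405935e-05
[[ 1.    -0.    -0.001]
 [-0.    -1.     0.   ]
 [-0.001 -0.    -1.   ]] [-18.1  44.   39.1   0.   96.9  84. ]
```

View pics/s1.png

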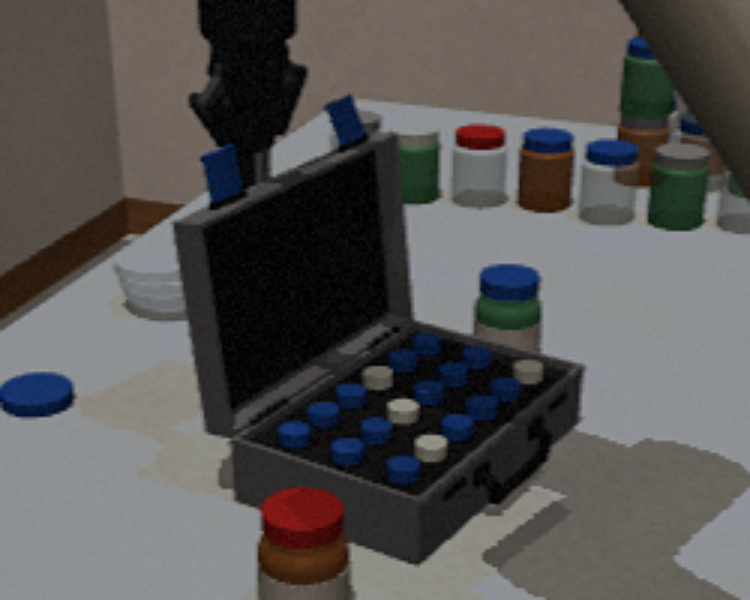

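Fingers (crop ~(262,165)) are behind the lid, centred between the two latches. I'll start pushing.

Emit:
send_rows --deltas '[[[-0.011,0,0,0,0,0,-1],[-0.011,0,0,0,0,0,-1],[-0.011,0,-0.001,0,0,0,-1],[-0.011,0,-0.001,0,0,0,-1],[-0.011,0,-0.001,0,0,0,-1],[-0.011,0,-0.001,0,0,0,-1]]]'

```text
time_s: 3.65
position: [0.6705, -0.102, 0.2318]
tool_rot: [[0.978, -0.208, 0.008], [-0.208, -0.978, -0.002], [0.008, 0.0, -1.0]]
ft_force: [2.5, -0.4, -1.6]
grip_width: 0.0001
gripper_force: 1.1
```

```bash
cat >> h.py <<'E'
def pose():
    # base front-left / rim check + lid slope
    for nm in('side','top'):
        d,W=grab(nm); Q=((W-C0)@Rc*1000).reshape(-1,3)
        q=Q[(Q[:,2]>15)&(Q[:,2]<50)&(abs(Q[:,1])>60)&(abs(Q[:,1])<125)&(Q[:,0]<-70)&(Q[:,0]>-130)]
        if len(q): print(nm,'front x',len(q),np.percentile(q[:,0],[10,50,90]).round(1))
        q=Q[(Q[:,2]>62)&(abs(Q[:,1])<130)&(abs(Q[:,1])>105)&(Q[:,0]<160)&(Q[:,0]>-130)]
        i=np.argsort(q[:,2])[[len(q)//50,len(q)//2,-len(q)//50]]; print(nm,'lid pts',q[i].round(1).tolist())
    return d
E
python3 - <<'E'
from h import *
st();pose()
E
```

```text
t 3.65 case-frame tcp [ 98.3  -0.7 231.8] tip [ 98.5  -0.7 206.8] F [ 2.6  0.1 -1.6] w 0.00014663179795838582
[[ 1.     0.001  0.008]
 [ 0.001 -1.    -0.   ]
 [ 0.008  0.    -1.   ]] [-18.6  35.9  53.8   0.   89.8  83.4]
side front x 307 [-83.1 -81.4 -80.2]
side lid pts [[108.1, -127.9, 64.6], [86.6, -115.7, 166.0], [81.3, 127.6, 225.5]]
top front x 56 [-77.1 -73.6 -70.7]
top lid pts [[-37.2, 106.0, 62.4], [70.5, 119.2, 225.0], [79.6, 119.1, 229.6]]
```

Emit:
send_rows --deltas '[[[-0.0112,0,0.0025,0,0,0,-1],[-0.0112,0,0.0025,0,0,0,-1],[-0.0112,0,0.0025,0,0,0,-1],[-0.0112,0,0.0025,0,0,0,-1],[-0.01,0,0.005,0,0,0,-1],[-0.01,0,0.005,0,0,0,-1],[-0.01,0,0.005,0,0,0,-1],[-0.01,0,0.005,0,0,0,-1],[-0.008,0,0.0075,0,0,0,-1],[-0.008,0,0.0075,0,0,0,-1],[-0.008,0,0.0075,0,0,0,-1],[-0.008,0,0.0075,0,0,0,-1]]]'

```text
time_s: 5.25
position: [0.5552, -0.0771, 0.1678]
tool_rot: [[0.978, -0.208, 0.002], [-0.208, -0.978, -0.0], [0.002, -0.0, -1.0]]
ft_force: [1.1, -0.5, 0.5]
grip_width: 0.0001
gripper_force: 0.5
```

Run:
```python
from h import *
st();pose()
```

```text
t 5.25 case-frame tcp [-19.7  -0.5 167.8] tip [-19.7  -0.5 142.8] F [ 1.2 -0.3  0.5] w 8.867122299138717e-05
[[ 1.     0.001  0.002]
 [ 0.001 -1.     0.   ]
 [ 0.002 -0.    -1.   ]] [-20.   27.3  80.8   0.   71.8  82. ]
side front x 304 [-83.  -81.4 -80.1]
side lid pts [[93.0, 115.4, 80.7], [-61.5, 108.7, 132.7], [-50.4, 115.5, 151.2]]
top front x 40 [-76.3 -73.1 -70.6]
top lid pts [[95.6, -119.6, 80.8], [21.4, 111.5, 116.4], [-48.0, 129.3, 151.2]]
```

Emit:
send_rows --deltas '[[[-0.0053,0,0.0083,0,0,0,-1],[-0.0053,0,0.0083,0,0,0,-1],[-0.0053,0,0.0083,0,0,0,-1],[-0.0053,0,0.0083,0,0,0,-1],[-0.0013,0,0.0047,0,0,0,-1],[-0.0013,0,0.0047,0,0,0,-1],[-0.0013,0,0.0047,0,0,0,-1],[-0.0013,0,0.0047,0,0,0,-1],[-0.0013,0,0.0047,0,0,0,-1],[-0.0013,0,0.0035,0,0,0,-1],[0,0,0.002,0,0,0,-1],[0,0,0,0,0,0,-1]]]'

```text
time_s: 6.85
position: [0.5272, -0.0711, 0.107]
tool_rot: [[0.978, -0.207, 0.002], [-0.207, -0.978, -0.001], [0.002, 0.0, -1.0]]
ft_force: [-3.4, -0.1, 9.7]
grip_width: 0.0
gripper_force: 4.8
```

Run:
```python
from h import *
st();pose()
```

```text
t 6.85 case-frame tcp [-48.4  -0.4 107. ] tip [-48.4  -0.4  82. ] F [-3.3 -0.8  9.7] w 3.489483508613599e-05
[[ 1.     0.001  0.002]
 [ 0.001 -1.    -0.   ]
 [ 0.002  0.    -1.   ]] [-20.4  29.1  89.8   0.   60.9  81.5]
side front x 284 [-82.9 -81.3 -80.3]
side lid pts [[-79.7, 119.5, 65.2], [-78.3, -123.9, 80.0], [-37.3, 109.1, 82.2]]
top front x 2 [-83.5 -83.1 -82.7]
top lid pts [[32.2, 124.4, 77.2], [-27.3, 106.8, 81.9], [47.4, 114.1, 86.3]]
```

Emit:
send_rows --deltas '[[[0,0,0.002,0,0,0,-1],[0,0,0.001,0,0,0,-1],[0,0,0,0,0,0,-1],[0,0,0,0,0,0,-1],[0,0,-0.01,0,0,0,-1],[0,0,-0.025,0,0,0,-1],[0,0,-0.025,0,0,0,-1]]]'

```text
time_s: 7.82
position: [0.5271, -0.0711, 0.1636]
tool_rot: [[0.978, -0.208, 0.001], [-0.208, -0.978, -0.0], [0.001, -0.0, -1.0]]
ft_force: [-0.7, 0.7, 0.1]
grip_width: -0.0001
gripper_force: 0.0
```

Run:
```python
from h import *
st();pose()
d,W=grab('top'); Q=(W-C0)@Rc*1000; im=d['image'].astype(int)
for nm in('top','side'):
    d,W=grab(nm); Q=(W-C0)@Rc*1000; im=d['image'].astype(int)
    b=(im[...,2]>im[...,0]+30)&(im[...,2]>im[...,1]+20)&(Q[...,2]>50)&(Q[...,0]<-80)&(Q[...,0]>-150)&(abs(Q[...,1])<120)
    for s in(1,-1):
        q=Q[b&(Q[...,1]*s>0)]
        if len(q):print(nm,s,len(q),q.min(0).round(),q.max(0).round())
    if nm=='side':cv2.imwrite('pics/s2.png',cv2.resize(d['image'][100:270,180:400,::-1],None,fx=3,fy=3))
```

```text
t 7.825 case-frame tcp [-48.5  -0.5 163.6] tip [-48.5  -0.5 138.6] F [-0.8  0.5  0.1] w -5.966163073947258e-05
[[ 1.     0.001  0.001]
 [ 0.001 -1.     0.   ]
 [ 0.001 -0.    -1.   ]] [-20.5  25.   85.8   0.   69.2  81.5]
side front x 283 [-83.  -81.6 -80.1]
side lid pts [[-81.9, -124.8, 66.7], [-78.1, 125.8, 80.1], [6.4, 126.9, 82.4]]
top front x 2 [-83.4 -83.  -82.6]
top lid pts [[-3.0, 114.3, 78.0], [29.9, 118.6, 82.0], [10.7, 126.3, 85.8]]
top 1 158 [-122.   68.   67.] [-86. 102.  79.]
top -1 117 [-117. -101.   68.] [-86. -68.  81.]
side 1 125 [-124.   68.   64.] [-85. 104.  74.]
side -1 71 [-122.  -98.   67.] [-84.  -6. 286.]
```

View pics/s2.png

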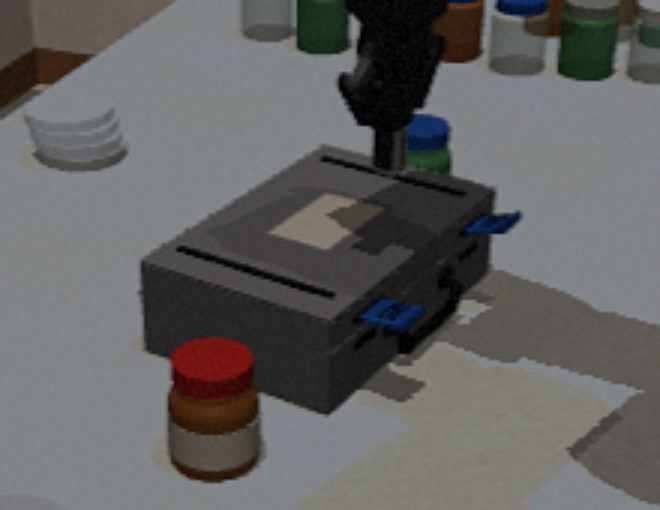

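The lid is shut flat; the latches still stick out at crop (390,315) and (492,222). I'll do the left latch first.

Emit:
send_rows --deltas '[[[-0.0175,-0.0214,0,0,0,0,-1],[-0.0175,-0.0214,0,0,0,0,-1],[-0.0175,-0.0214,0,0,0,0,-1],[-0.0175,-0.0214,0,0,0,0,-1],[0,0,0.017,0,0,0,-1],[0,0,0.017,0,0,0,-1],[0,0,0.01,0,0,0,-1],[0,0,0.01,0,0,0,-1],[0,0,0.01,0,0,0,-1],[0,0,0.01,0,0,0,-1],[0,0,0.01,0,0,0,-1],[0,0,0.01,0,0,0,-1]]]'

```text
time_s: 9.57
position: [0.4767, 0.0271, 0.0685]
tool_rot: [[0.978, -0.208, 0.002], [-0.208, -0.978, -0.0], [0.002, -0.0, -1.0]]
ft_force: [0.9, -0.2, 1.7]
grip_width: -0.0
gripper_force: 0.6
```

Run:
```python
from h import *
st()
```

```text
t 9.575 case-frame tcp [-118.2   85.1   68.5] tip [-118.2   85.1   43.5] F [ 0.9 -0.   1.7] w -3.985197903809528e-05
[[ 1.     0.001  0.002]
 [ 0.001 -1.     0.   ]
 [ 0.002 -0.    -1.   ]] [-11.   28.4 100.8   0.   50.7  91. ]
```

Emit:
send_rows --deltas '[[[0.003,0,0.004,0,0,0,-1],[0.004,0,0,0,0,0,-1],[0.004,0,0,0,0,0,-1],[0.003,0,0,0,0,0,-1],[0,0,0,0,0,0,-1]]]'

```text
time_s: 10.2
position: [0.4908, 0.0241, 0.0652]
tool_rot: [[0.978, -0.208, 0.003], [-0.208, -0.978, -0.0], [0.003, -0.0, -1.0]]
ft_force: [-0.5, -0.2, -0.9]
grip_width: 0.0001
gripper_force: 0.0
```

Run:
```python
from h import *
st()
```

```text
t 10.2 case-frame tcp [-103.8   85.1   65.2] tip [-103.8   85.1   40.2] F [-0.4 -0.3 -0.9] w 0.00011534927573148832
[[ 1.     0.001  0.003]
 [ 0.001 -1.     0.   ]
 [ 0.003 -0.    -1.   ]] [-11.   29.7  98.8   0.   51.4  91. ]
```

Emit:
send_rows --deltas '[[[0.002,0,0,0,0,0,-1],[0.002,0,0,0,0,0,-1],[0,0,0,0,0,0,-1]]]'

```text
time_s: 10.58
position: [0.4945, 0.0233, 0.0651]
tool_rot: [[0.978, -0.208, 0.002], [-0.208, -0.978, -0.0], [0.002, -0.0, -1.0]]
ft_force: [-1.1, 0.3, -0.1]
grip_width: 0.0002
gripper_force: 0.4
```

Emit:
send_rows --deltas '[[[0.002,0,0,0,0,0,-1],[0,0,0,0,0,0,-1]]]'

```text
time_s: 10.82
position: [0.4964, 0.0229, 0.0651]
tool_rot: [[0.978, -0.208, 0.002], [-0.208, -0.978, -0.0], [0.002, -0.0, -1.0]]
ft_force: [-0.5, 0.5, -0.9]
grip_width: 0.0001
gripper_force: 0.5
```

Run:
```python
from h import *
st();d,W=grab('side');cv2.imwrite('pics/s3.png',cv2.resize(d['image'][120:240,230:370,::-1],None,fx=4,fy=4))
Q=(W-C0)@Rc*1000
q=Q[(abs(Q[...,0]+95)<45)&(abs(Q[...,1]-85)<28)&(Q[...,2]>20)&(Q[...,2]<68)]
for lo in range(20,68,8):
    p=q[(q[:,2]>lo)&(q[:,2]<lo+8)]
    if len(p):print(lo,len(p),np.percentile(p[:,0],[0,10,50,90]).round(1))
```

```text
t 10.825 case-frame tcp [-98.1  85.1  65.1] tip [-98.1  85.1  40.1] F [-0.6  0.4 -0.9] w 5.469340749506296e-05
[[ 1.     0.001  0.002]
 [ 0.001 -1.     0.   ]
 [ 0.002 -0.    -1.   ]] [-11.   30.1  97.9   0.   51.9  90.9]
20 13 [-82.5 -82.3 -80.7 -79.8]
28 26 [-91.7 -90.4 -83.9 -80.6]
36 41 [-110.3 -108.5  -88.5  -80.5]
44 49 [-111.4 -110.2  -97.   -82.2]
52 67 [-111.1 -109.3  -95.1  -80.5]
60 69 [-112.2 -109.7  -95.3  -80.5]
```

View pics/s3.png

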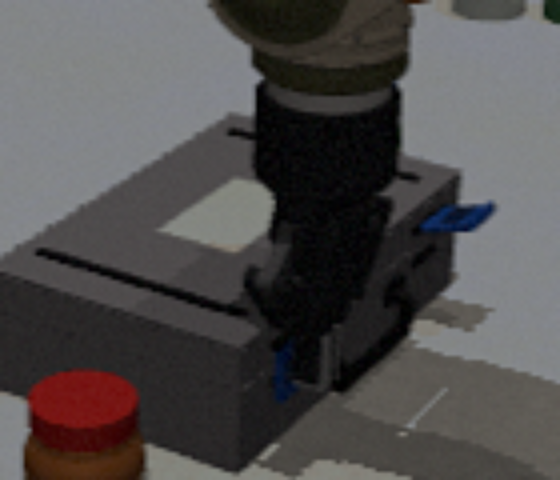

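The left latch (crop (285,372)) hangs almost flat. I'll push until it reacts.

Emit:
send_rows --deltas '[[[0.0015,0,0,0,0,0,-1],[0.0015,0,0,0,0,0,-1],[0,0,0,0,0,0,-1]]]'

```text
time_s: 11.25
position: [0.4967, 0.0229, 0.065]
tool_rot: [[0.978, -0.207, -0.004], [-0.207, -0.978, 0.001], [-0.005, 0.0, -1.0]]
ft_force: [-12.5, 0.9, 7.8]
grip_width: -0.0001
gripper_force: 6.4
```

Emit:
send_rows --deltas '[[[0.0015,0,0,0,0,0,-1],[0,0,0,0,0,0,-1]]]'

```text
time_s: 11.5
position: [0.4977, 0.023, 0.065]
tool_rot: [[0.978, -0.207, -0.005], [-0.207, -0.978, 0.002], [-0.006, -0.0, -1.0]]
ft_force: [-13.8, 4.3, 9.5]
grip_width: 0.0002
gripper_force: 7.3
```

Run:
```python
from h import *
st();pose()
d,W=grab('side');im=d['image'].astype(int);Q=(W-C0)@Rc*1000
b=(im[...,2]>im[...,0]+25)&(im[...,2]>im[...,1]+15)&(Q[...,1]>60)&(Q[...,1]<110)&(Q[...,2]<75)&(Q[...,0]<-70)&(Q[...,0]>-130)
q=Q[b];q=q[np.argsort(q[:,2])];print(len(q),q[::4].round().tolist())
```

```text
t 11.5 case-frame tcp [-96.8  85.5  65. ] tip [-97.   85.5  40. ] F [-14.4   1.3   9.5] w 0.00017544944919214766
[[ 1.     0.001 -0.006]
 [ 0.001 -1.     0.   ]
 [-0.006 -0.    -1.   ]] [-11.   30.3  97.4   0.   52.6  90.9]
side front x 294 [-95.1 -81.8 -79.2]
side lid pts [[-81.7, 106.1, 71.8], [-123.5, 107.5, 171.4], [-121.9, 112.4, 247.4]]
top front x 1 [-83.7 -83.7 -83.7]
top lid pts [[-29.8, 120.1, 78.1], [-76.9, -112.6, 82.9], [-96.0, 116.1, 341.6]]
49 [[-83.0, 101.0, 32.0], [-88.0, 102.0, 34.0], [-86.0, 102.0, 36.0], [-88.0, 103.0, 37.0], [-87.0, 104.0, 40.0], [-83.0, 102.0, 42.0], [-85.0, 102.0, 46.0], [-88.0, 102.0, 49.0], [-86.0, 103.0, 54.0], [-88.0, 98.0, 57.0], [-88.0, 99.0, 61.0], [-88.0, 95.0, 64.0], [-88.0, 99.0, 68.0]]
```

Emit:
send_rows --deltas '[[[-0.012,0,0,0,0,0,-1],[-0.013,0,0,0,0,0,-1],[0,0,-0.035,0,0,0,-1],[0,0,-0.035,0,0,0,-1],[0,0.0425,0,0,0,0,-1],[0,0.0425,0,0,0,0,-1],[0,0.0425,0,0,0,0,-1],[0,0.0425,0,0,0,0,-1],[0,0,0,0,0,0,-1]]]'

```text
time_s: 12.78
position: [0.4403, -0.1413, 0.1351]
tool_rot: [[0.977, -0.211, 0.003], [-0.211, -0.977, -0.001], [0.003, 0.001, -1.0]]
ft_force: [-0.8, 0.3, -0.7]
grip_width: 0.0001
gripper_force: 0.0
```

Run:
```python
from h import *
st()
d,W=grab('side');im=d['image'].astype(int);Q=(W-C0)@Rc*1000
b=(im[...,2]>im[...,0]+25)&(im[...,2]>im[...,1]+15)&(Q[...,1]>60)&(Q[...,1]<110)&(Q[...,2]<75)&(Q[...,0]<-70)&(Q[...,0]>-130)
q=Q[b];q=q[np.argsort(q[:,2])];print(len(q),np.polyfit(q[:,2],q[:,0],1),q[::8].round().tolist())
```

```text
t 12.775 case-frame tcp [-118.7  -87.1  135.1] tip [-118.7  -87.1  110.1] F [-0.9  0.1 -0.7] w 0.00013457433539357667
[[ 1.    -0.003  0.003]
 [-0.003 -1.    -0.001]
 [ 0.003  0.001 -1.   ]] [-32.5  21.1  98.7   0.   60.1  69.7]
88 [-1.10994406e-02 -8.61978329e+01] [[-88.0, 92.0, 31.0], [-88.0, 93.0, 35.0], [-87.0, 96.0, 36.0], [-88.0, 97.0, 39.0], [-84.0, 104.0, 44.0], [-86.0, 103.0, 49.0], [-87.0, 79.0, 55.0], [-87.0, 97.0, 57.0], [-87.0, 89.0, 60.0], [-86.0, 100.0, 63.0], [-86.0, 100.0, 65.0]]
```

Left latch is home (vertical, slope ≈ 0.01). Same path for the right one.

Emit:
send_rows --deltas '[[[0,0,0.01,0,0,0,-1],[0,0,0.01,0,0,0,-1],[0,0,0.01,0,0,0,-1],[0,0,0.01,0,0,0,-1],[0,0,0.01,0,0,0,-1],[0,0,0.01,0,0,0,-1],[0,0,0.009,0,0,0,-1],[0.005,0,0,0,0,0,-1],[0.005,0,0,0,0,0,-1],[0.005,0,0,0,0,0,-1],[0.004,0,0,0,0,0,-1],[0,0,0,0,0,0,-1]]]'

```text
time_s: 14.32
position: [0.46, -0.1432, 0.0662]
tool_rot: [[0.978, -0.208, 0.003], [-0.208, -0.978, -0.001], [0.003, 0.0, -1.0]]
ft_force: [-0.6, -0.6, -0.2]
grip_width: 0.0004
gripper_force: 0.0
```

Emit:
send_rows --deltas '[[[0.0015,0,0,0,0,0,-1],[0.0015,0,0,0,0,0,-1],[0.001,0,0,0,0,0,-1],[0,0,0,0,0,0,-1]]]'

```text
time_s: 14.82
position: [0.4608, -0.1433, 0.0661]
tool_rot: [[0.978, -0.207, -0.005], [-0.207, -0.978, 0.001], [-0.005, -0.0, -1.0]]
ft_force: [-14.7, -1.4, 10.2]
grip_width: 0.0001
gripper_force: 7.3
```

Run:
```python
from h import *
st()
```

```text
t 14.825 case-frame tcp [-98.3 -84.9  66.1] tip [-98.4 -84.9  41.1] F [-14.1  -4.4  10.2] w 0.00013454116741989756
[[ 1.     0.001 -0.005]
 [ 0.001 -1.     0.   ]
 [-0.005 -0.    -1.   ]] [-31.3  29.1  99.9  -0.1  51.3  70.7]
```

Emit:
send_rows --deltas '[[[-0.012,0,0,0,0,0,-1],[-0.02,0,0,0,0,0,-1],[-0.02,0,0,0,0,0,-1],[-0.03,0,-0.03,0,0,0,-1],[-0.03,0,-0.05,0,0,0,-1],[0,0,-0.05,0,0,0,-1],[0,0,-0.05,0,0,0,-1],[0,0,0,0,0,0,-1]]]'

```text
time_s: 15.82
position: [0.3545, -0.1212, 0.2488]
tool_rot: [[0.978, -0.208, 0.009], [-0.208, -0.978, -0.005], [0.01, 0.003, -1.0]]
ft_force: [0.5, -0.0, -1.3]
grip_width: 0.0002
gripper_force: 0.0
```

Run:
```python
from h import *
st();pose()
d,W=grab('side');im=d['image'].astype(int);Q=(W-C0)@Rc*1000
for s in(1,-1):
    b=(im[...,2]>im[...,0]+25)&(im[...,2]>im[...,1]+15)&(Q[...,1]*s>60)&(Q[...,1]*s<110)&(Q[...,2]<90)&(Q[...,0]<-70)&(Q[...,0]>-140)
    q=Q[b];print(s,len(q),np.polyfit(q[:,2],q[:,0],1),q.min(0).round(),q.max(0).round())
cv2.imwrite('pics/s4.png',cv2.resize(d['image'][120:290,180:380,::-1],None,fx=3.5,fy=3.5))
T,V=grab('top')
g=lambda u,v:np.round(np.nanmedian(V[v-1:v+2,u-1:u+2].reshape(-1,3),0),3)
for n,u,v in[('red',257,192),('blue',418,197),('petri',213,163)]:print(n,g(u,v))
```

```text
t 15.825 case-frame tcp [-206.9  -85.4  248.8] tip [-206.6  -85.5  223.8] F [ 0.4  0.1 -1.3] w 0.0001851930011587178
[[ 1.     0.001  0.01 ]
 [ 0.001 -1.    -0.003]
 [ 0.01   0.003 -1.   ]] [-37.2   4.   99.9   0.1  75.5  64.8]
side front x 274 [-89.3 -82.6 -79.4]
side lid pts [[-80.3, 120.4, 65.8], [48.1, 114.4, 80.0], [49.3, 108.7, 82.3]]
top front x 13 [-90.5 -89.4 -84.2]
top lid pts [[-79.8, -126.0, 77.6], [18.4, 119.1, 82.0], [-1.1, 115.3, 85.8]]
1 87 [-1.12939993e-04 -8.68398720e+01] [-90.  72.  33.] [-81. 109.  68.]
-1 65 [-2.65100722e-02 -8.70103055e+01] [-92. -97.  32.] [-82. -64.  69.]
red [0.579 0.143 0.081]
blue [ 0.564 -0.306  0.083]
petri [0.669 0.273 0.016]
```

View pics/s4.png

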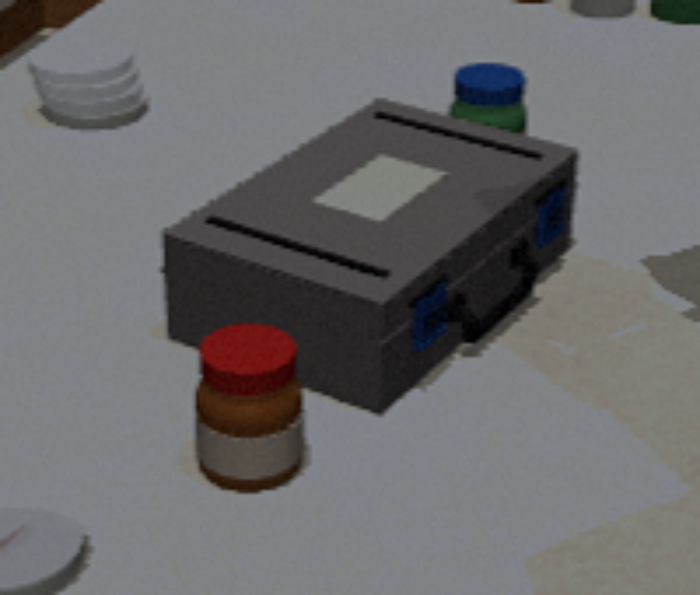

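The lid is shut, both latches (crop (430,315) and (550,215)) lie flat, and the bystanders haven't moved. Handing in.

```bash
python3 -c "
from rig import env
print(env.close_job())"
```

```text
the job is handed in; nothing more can be done
None
```

I shut the lid gently and folded both latches flat by pushing. The final images show the case, jars and dish where they started. The job is handed in at about 16 s; no verdict came back.

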